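# Clear the tipped bottle from the sample carousel

## Robot

A 6-joint arm with a two-finger parallel gripper is mounted at the origin on the work surface. World frame = base frame: x ahead of the robot, y to its left, z up, the work surface at z = 0. Lengths are in m, angles in degrees, forces in N, time in s.
With the tool pointing down it reaches from about 0.375 to 0.9 m from the base axis. Payload 3.1 kg.
Tool frame: the origin (TCP) lies on the centre line of the jaws, within the pads' length; the fingertips stand 19 mm ahead of it and the grasp point (between the pads) is the TCP (tips_ahead is the distance from the TCP to the fingertips, in m); z points along the fingers, y is the line along which they close (so a half turn about z gives the same grasp; the last joint's range is limited). The gripper opens to 87 mm and grips with 3 to 60 N. Pads are 19 mm wide; open, the fingers measure 117 mm over their backs; the gripper's body (75 mm by 190 mm) begins 51 mm behind the grasp point.
Start: joints at [62.997, 30.224, 82.088, -0, 67.689, -10.227], TCP at [0.18, 0.598, 0.242] pointing down, gripper open.
Joint ranges: [-176.69, 176.69], [-43.24, 126.21], [12.49, 139.97], [-82, 262], [0, 151.66], [-163.58, 163.58]. Speed limits (degrees/s): [159.86, 159.86, 180, 180, 180, 180].

## Interface

Orientations are given as a 3x3 rotation matrix whose columns are the frame's x, y, z axes.
In Python, from rig import read_state, capture, hand_in, trace, landmark_of, tips_ahead gives the robot as it stands.
- The arm moves only by the shell command python3 -m jog 'ROWS'. ROWS is JSON, a list of rows, each an object of numbers: "tx", "ty", "tz": the shift along the tool's x, y, z in cm; "roll": the turn about the tool's z in rad; "jaw": the opening, from 0 (shut) to 1 (fully open). A call has 1 to 8 rows; each row shifts and turns the commanded pose from where the row before left it, along the tool's axes as they then stand; what a row does not reach is not made up. A row lasts 1/10 s, in which the tool goes at most 50 mm and 8.59 degrees, less where a joint would pass 70% of its speed; a pose out of reach is approached as far as the arm can. A call with a gripper value outside its range is refused whole. The fingers move at their own pace and stop on an object; the grip force is fixed at half the most. Time passes only in rows, so rows that do not move let the fingers close. It gives the time, the measured TCP pose, the force, the opening and the grip force at its end, in the units of the state.
- read_state(): the state, without advancing time (a new reading comes with each control period).
- capture(name): name is "side" or "top" or "wrist"; returns a dict with "img" (400x640x3 uint8, red, green, blue), "vertical_fov" (degrees; the focal length in pixels is half the picture's height over the tangent of half this angle, whatever the lens; pixels are square), "cx", "cy" (the principal point, pixels), "k1" (the pictures are not rectified: a ray, as slopes to the right and down, at radius r is drawn at 1 + k1 r^2 times it, then the intrinsics apply), "cam_to_world" (4x4, takes a point from camera to world coordinates); the wrist camera has in their place "tool_from_camera" (4x4, takes a point from camera to tool coordinates, whose origin is the TCP and whose axes are the flange's). Camera axes: x right, y up, looking along -z (the intrinsics and any distortion apply to the point x, -y, -z); pixel columns grow to the right and rows downward; lengths in m; the calibration is good to about 2 mm. A picture is of the moment at which its call begins: read the wrist's pose just before it. There is no depth.
- hand_in(): hands the job in; it is judged then, once.
Trained networks look in the newest picture that a camera, given by its name, has taken for a name from the list of things; names that differ only in an ending like _2 or _b are one class to them, and where a whole thing is asked for, a point or a joint stands for the part that bears it (a point fixed in the world has none). Each returns a list of dicts, best first, with "p" (0 to 1); they miss things now and then, are a little off and sometimes report something else, mostly with a low value. They report only what shows in the picture. A call takes as long as a camera call. They do not tell look-alikes from the thing itself.
- trace(camera, thing): "pixels" (400x640 bool, what is visible of it) and "bbox" ([left, top, width, height] in pixels, round what is visible of it).
- landmark_of(camera, thing): "point" ([row, column] in pixels: a listed point, or the origin of a listed thing).
The state is a dict: "time_s": time; "joint_positions": joint angles; "qvel": joint speeds; "tau": joint torques, N m; "position": TCP position; "tcp_rot": TCP orientation; "force": force on the tool from outside, world axes, zero at the start; "moment": the same for the moment, N m; "opening": opening from 0.0 (shut) to 1.0 (fully open); "grasp_force": force on a finger pad.
Only numpy, scipy, OpenCV 4.12 (cv2) and the standard library are available. Lean on these libraries where they do the work, as an engineer would, in place of code of your own. Each camera call takes 0.05 s, during which the arm holds its last target. There are 200 camera calls.

## Task

One sample bottle has fallen over on the free-spinning carousel, back under the clear draught shield. Turn the carousel until the fallen bottle is out at the open front, lift it off and lay it on its side in the shallow steel tray, lowering it until it rests on the tray before letting go. Keep the other three bottles standing on their places, do not drop the fallen one on the way, leave the beaker where it is, and leave the carousel at rest.

Things in the scene. Friction and masses are not known exactly. Their poses are not given: they have to be found in the camera images.
- carousel: Fixed carousel housing: white base plate 350 x 350 mm, 30 mm thick; origin under its centre on the bench, its open front towards its own -x. A clear shield (roof from z = 180 to 186 mm, with side and back walls 6 mm thick whose outer faces are 175 mm from the centre) covers everything from 80 mm in front of the axis (x = -80 mm) to the back; only the part of the disc at x < -80 mm is open above.
- disc (a joint): How far the disc has turned since the start (rad, counter-clockwise from above, no stops) about the vertical axis through the housing's centre. The bearing is almost free: the disc turns at a light touch and coasts. It has no handle; a fingertip pressed lightly on its bare rim drags it round.
- disc_top (a point): Centre of the disc's upper face, 55 mm above the bench, turning with the disc; x is the radius on which the fallen bottle lies. Disc 320 mm across, plain grey plastic, 11 mm thick; a 28 mm wide, 18 mm high steel hub stands in the middle.
- fallen: Square white plastic sample bottle with a round blue cap, 40 x 40 x 74 mm body, 100 mm tall with its cap (32 mm wide), 140 g, lying on one side on the disc along a radius, cap outwards, its middle about 92 mm from the axis. Origin in the middle of the length of the face it lies on; x along its length towards the cap, z up.
- fallen_center (a point): Middle of the fallen bottle's length, on its long axis (20 mm above the disc).
- bottle_a: Square white plastic sample bottle with a round blue cap, 40 x 40 x 74 mm body, 100 mm tall with its cap (32 mm wide), 140 g, standing on the disc. Origin at the centre of its underside, z up.
- bottle_b: Square white plastic sample bottle with a round blue cap, 40 x 40 x 74 mm body, 100 mm tall with its cap (32 mm wide), 140 g, standing on the disc. Origin at the centre of its underside, z up.
- bottle_c: Square white plastic sample bottle with a round blue cap, 40 x 40 x 74 mm body, 100 mm tall with its cap (32 mm wide), 140 g, standing on the disc. Origin at the centre of its underside, z up.
- station_a (a point): Its place on the disc's upper face: centre of a marked circle 90 mm from the axis, at 90 degrees counter-clockwise from the disc's x axis, where bottle_a stands.
- station_b (a point): Its place on the disc's upper face: centre of a marked circle 90 mm from the axis, at 180 degrees counter-clockwise from the disc's x axis, where bottle_b stands.
- station_c (a point): Its place on the disc's upper face: centre of a marked circle 90 mm from the axis, at 270 degrees counter-clockwise from the disc's x axis, where bottle_c stands.
- tray: Fixed shallow open steel tray, 240 (x) x 180 (y) mm outside, 26 mm high, walls and floor 5 mm thick. Origin at the centre of its underside. It stands to the left or right of the carousel.
- beaker: Loose glass beaker 72 mm wide, 85 mm tall, standing on the stirrer (a white box 230 x 160 mm, 56 mm high, with a 290 mm tall electrode stand at its far end) on the other side of the carousel from the tray. Origin at its underside. Leave alone.
Things that resemble listed ones, but are neither listed nor needed, are in the scene too. Leave any green, turquoise or yellow look-alike of the bottle_b alone.

How it is judged (in metres and radians):
On the way, in this order (a step that is already met when the one before it is completed fails the run):
1. the fallen bottle, still on the disc, has been brought out at the open front (its middle more than 65 mm in front of the axis) (x of fallen_center in the frame of carousel below -0.065 m and z of fallen_center in the frame of carousel below 0.085 m), for 0.1 s.
2. the fallen bottle is lifted clear of the disc by the fingers (height (world z) of fallen_center above 0.1 m and contact force between the fingers and fallen above 0.5 N), for 0.1 s.
3. still held, it is lowered into the tray until it touches it or is within about 10 mm of lying on its floor (contact force between the fingers and fallen above 0.3 N and horizontal distance between fallen_center and tray below 0.14 m and (z of fallen_center in the frame of tray below 0.036 m or (contact force between fallen and tray above 0.2 N and z of fallen_center in the frame of tray below 0.06 m))), for 0.04 s.
At the end, for the whole second after the job is handed in: The fallen bottle lies on its side at rest on the tray's floor (within 0.2 rad of level, its middle inside the tray and less than 35 mm above the tray's underside); the other three stand upright on the disc within 30 mm of their places; the disc turns slower than 0.1 rad/s (x of fallen_center in the frame of tray between -0.11 and 0.11 m and y of fallen_center in the frame of tray between -0.08 and 0.08 m and z of fallen_center in the frame of tray below 0.035 m and angle between fallen's own x axis and vertical between 1.37 and 1.77 rad and linear speed of fallen below 0.03 m/s and horizontal distance between bottle_a and station_a below 0.03 m and angle between each of bottle_a, bottle_b, bottle_c's own z axis and vertical below 0.1 rad and z of each of bottle_a, bottle_b, bottle_c in the frame of disc_top above -0.005 m and horizontal distance between bottle_b and station_b below 0.03 m and horizontal distance between bottle_c and station_c below 0.03 m and velocity of joint disc between -0.1 and 0.1 rad/s); the robot touches nothing.
It fails at once if one of the standing bottles is tipped by more than 0.35 rad (angle between any of bottle_a, bottle_b, bottle_c's own z axis and vertical above 0.35 rad).
It fails at once if the fallen bottle drops onto the bench or the carousel's base (its middle below 50 mm, away from the tray) (height (world z) of fallen_center below 0.05 m and horizontal distance between fallen_center and tray above 0.16 m).
It fails at once if the beaker is moved more than 30 mm (distance of beaker from where it was at the start of the episode above 0.03 m).
It also fails if it takes over 72 s, if anything falls off the work surface, if the arm or the gripper's body presses on something with over 40 N, if the wrist force passes 120 N, or if a joint passes its speed limit or range.

## Working session

There is one attempt and no reset: what is moved stays moved. The work goes in short steps, Python scripts to look and compute and a shell command to move; the robot and the scene stay as the last step left them, time stands still between calls to the robot, and variables do not carry over. Pictures are saved under pics/ and viewed, at most 10 in all, crops included, and the job is handed in when it is done.

```bash
mkdir -p pics
cat > h.py <<'E'
import numpy as np, cv2
from rig import *
def cam(c, st=None):
    f=200/np.tan(np.radians(c["vertical_fov"]/2))
    if "cam_to_world" in c: T=np.array(c["cam_to_world"])
    else:
        st=st or read_state(); W=np.eye(4); W[:3,:3]=st["tcp_rot"]; W[:3,3]=st["position"]
        T=W@np.array(c["tool_from_camera"])
    return f,c["cx"],c["cy"],c["k1"],T
def ray(c,rc,st=None):
    f,cx,cy,k,T=cam(c,st)
    d=np.array([(rc[1]-cx)/f,(rc[0]-cy)/f]); u=d.copy()
    for _ in range(20): u=d/(1+k*(u@u))
    v=T[:3,:3]@np.array([u[0],-u[1],-1]); return T[:3,3],v/np.linalg.norm(v)
def onz(c,rc,z,st=None):
    o,v=ray(c,rc,st); return o+v*(z-o[2])/v[2]
def tri(*rs):
    A=sum(np.eye(3)-np.outer(v,v) for o,v in rs); b=sum((np.eye(3)-np.outer(v,v))@o for o,v in rs)
    return np.linalg.solve(A,b)
def proj(c,p,st=None):
    f,cx,cy,k,T=cam(c,st); q=np.linalg.inv(T)@np.append(p,1); u=np.array([q[0],-q[1]])/-q[2]
    u=u*(1+k*(u@u)); return np.array([cy+f*u[1],cx+f*u[0]])
def save(c,n): cv2.imwrite(f"pics/{n}.png",cv2.cvtColor(c["img"],cv2.COLOR_RGB2BGR))
E
python3 - <<'E'
from h import *
np.set_printoptions(precision=3,suppress=True)
C={n:capture(n) for n in("side","top")}
for n,c in C.items(): save(c,n+"0")
for t in "carousel disc_top fallen_center fallen bottle_a station_a station_b station_c tray beaker".split():
    for n in C:
        for d in landmark_of(n,t)[:5]:
            if d["p"]>.2: print(t,n,round(d["p"],2),np.round(d["point"],1),onz(C[n],d["point"],{"carousel":0,"tray":0,"fallen_center":.075,"beaker":.056}.get(t,.055))[:2])
s=read_state();print(s["time_s"],s["tcp_rot"],tips_ahead)
E
```

```text
disc_top side 0.83 [155.  311.5] [ 0.645 -0.048]
bottle_a side 0.88 [252.2 360.6] [ 0.322 -0.023]
bottle_a side 0.83 [263.2 330.3] [0.337 0.066]
bottle_a side 0.62 [239.  430.7] [ 0.257 -0.212]
bottle_a side 0.54 [229.5 390.6] [ 0.336 -0.129]
bottle_a top 0.84 [189.7 339.2] [ 0.553 -0.043]
bottle_a top 0.83 [272.1 385.6] [ 0.355 -0.144]
bottle_a top 0.59 [276.8 336.3] [ 0.347 -0.03 ]
bottle_a top 0.59 [305.6 419.7] [ 0.279 -0.218]
bottle_a top 0.54 [283.6 295. ] [0.334 0.066]
station_a side 0.71 [167.1 282.4] [0.654 0.045]
station_a side 0.67 [177.6 323.3] [ 0.566 -0.042]
station_a side 0.61 [141.8 342.1] [ 0.637 -0.148]
station_a side 0.33 [156.1 313.6] [ 0.639 -0.051]
station_a side 0.21 [276.7 218.4] [0.457 0.35 ]
station_a top 0.92 [190.3 340.6] [ 0.551 -0.046]
station_b side 0.71 [167.1 282.4] [0.654 0.045]
station_b side 0.67 [177.6 323.3] [ 0.566 -0.042]
station_b side 0.61 [141.8 342.1] [ 0.637 -0.148]
station_b side 0.33 [156.1 313.6] [ 0.639 -0.051]
station_b side 0.21 [276.7 218.4] [0.457 0.35 ]
station_b top 0.92 [190.3 340.6] [ 0.551 -0.046]
station_c side 0.71 [167.1 282.4] [0.654 0.045]
station_c side 0.67 [177.6 323.3] [ 0.566 -0.042]
station_c side 0.61 [141.8 342.1] [ 0.637 -0.148]
station_c side 0.33 [156.1 313.6] [ 0.639 -0.051]
station_c side 0.21 [276.7 218.4] [0.457 0.35 ]
station_c top 0.92 [190.3 340.6] [ 0.551 -0.046]
tray side 0.85 [277.3 219.1] [0.468 0.354]
tray top 0.66 [228.5 177.5] [0.474 0.361]
beaker side 0.97 [148.7 430.5] [ 0.487 -0.363]
beaker top 0.93 [209.9 471.5] [ 0.497 -0.356]
1.1 [[-0.957  0.289  0.   ]
 [ 0.289  0.957  0.   ]
 [-0.     0.    -1.   ]] 0.019
```

View pics/top0.png

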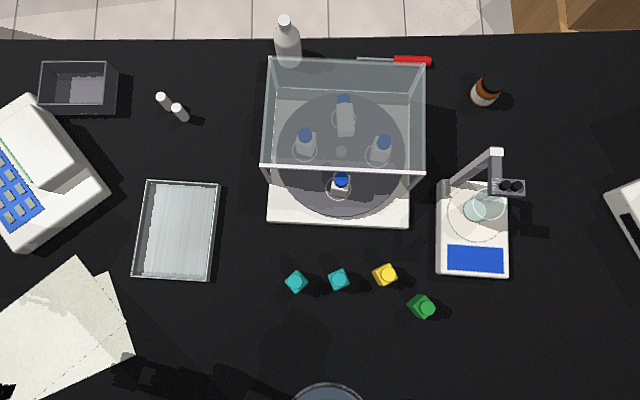

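View pics/side0.png

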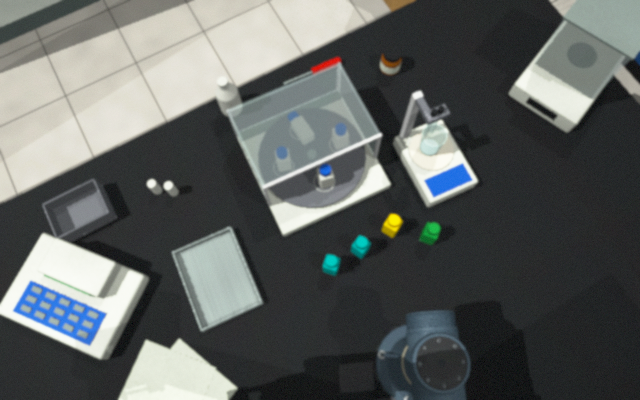

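The top view shows bottle_b at the open front at (340,187) and the fallen bottle at the back at (344,115). The hub is at about (340,152), the tray is on the left and the beaker on the right. The side view agrees. Next I'll measure the geometry from both views.

Run:
```python
from h import *
np.set_printoptions(precision=4,suppress=True)
C={n:capture(n) for n in("side","top")}
def corner(n,rc,r=6):
    g=cv2.cvtColor(C[n]["img"],cv2.COLOR_RGB2GRAY)
    p=np.array([[[rc[1],rc[0]]]],np.float32)
    cv2.cornerSubPix(g,p,(r,r),(-1,-1),(3,50,.01)); return p[0,0,::-1]
for k,a,b in [("baseL",(226,267),(233,285)),("baseR",(228,409),(186,389)),
  ("trayFL",(277,131),(330,203)),("trayFR",(282,209),(300,262)),("trayBL",(180,146),(251,173)),("trayBR",(184,220),(228,232)),
  ("shieldFL",(165,260),(187,263)),("shieldFR",(174,425),(134,381))]:
    t,s=corner("top",a),corner("side",b)
    print(k,t,s,tri(ray(C["top"],t),ray(C["side"],s)))
for n in C:
    d=trace(n,"fallen");print(n,[(round(x["p"],2),x["bbox"]) for x in d[:4]])
    d=trace(n,"disc");print(n,[(round(x["p"],2),x["bbox"]) for x in d[:2]])
    if d:
        m=max(cv2.findContours(d[0]["pixels"].astype(np.uint8),0,1)[0],key=len)[:,0]
        h=cv2.convexHull(m)[:,0]
        P=np.array([onz(C[n],q[::-1],.055)[:2] for q in h])
        print(n,cv2.minEnclosingCircle(P.astype(np.float32)), len(P))
    for d in trace(n,"tray")[:1]:
        h=cv2.convexHull(max(cv2.findContours(d["pixels"].astype(np.uint8),0,1)[0],key=len))[:,0]
        P=np.array([onz(C[n],q[::-1],.02)[:2] for q in h]);print("tray",cv2.minAreaRect(P.astype(np.float32)))
```

```text
baseL [220.4717 265.7116] [234.9554 282.5045] [0.4875 0.1403 0.0057]
baseR [227.6986 408.2208] [184.1043 390.8401] [ 0.4622 -0.2142  0.0108]
trayFL [275.5781 129.9776] [331.4277 200.6734] [0.36   0.4635 0.0065]
trayFR [281.3188 205.8377] [302.4596 262.6519] [0.3424 0.2792 0.0187]
trayBL [179.021  146.6415] [251.1877 171.0441] [0.6001 0.4396 0.0131]
trayBR [184.1848 217.8448] [225.6765 230.2492] [0.58   0.2582 0.0251]
shieldFL [164.8655 258.2158] [188.7662 260.3904] [0.5895 0.1379 0.153 ]
shieldFR [172.9349 426.3101] [133.9315 382.499 ] [ 0.5606 -0.2269  0.1639]
side []
side [(0.75, [269.9, 146.5, 94.0, 65.3])]
side ((0.6000750064849854, -0.041450079530477524), 0.1544933319091797) 28
tray ((0.46708905696868896, 0.360137403011322), (0.18478073179721832, 0.24507129192352295), 84.89836120605469)
top []
top [(0.55, [279.0, 171.1, 119.4, 43.8])]
top ((0.5945484042167664, -0.043065719306468964), 0.1489112377166748) 26
tray ((0.469853013753891, 0.35560452938079834), (0.1886560171842575, 0.2436644732952118), 84.80695343017578)
```

```bash
cat >> h.py <<'E'
A=np.radians(-4.1); XH=np.array([np.cos(A),np.sin(A)]); YH=np.array([-XH[1],XH[0]]); CC=np.array([.647,-.049])
TRAY=np.array([.470,.358])
def tocar(p): d=np.asarray(p)[:2]-CC; return np.array([d@XH,d@YH])
def need(target,ang=None):
    s=read_state();R=np.array(s["tcp_rot"]);d=R.T@(np.array(target)-s["position"])*100
    x=R[:,0]; now=np.arctan2(x[1],x[0]); print("t",round(s["time_s"],2),"pos",np.round(s["position"],4),"shift cm",d.round(2),"xang",np.degrees(now).round(2), "roll", None if ang is None else round(-np.radians((ang-np.degrees(now)+180)%360-180),4))
def rim(phi,z,r=.16):
    p=CC+r*(-np.cos(np.radians(phi))*XH+np.sin(np.radians(phi))*YH); return np.array([*p,z])
E
python3 -m jog '[{"roll":-0.111,"jaw":0},{"roll":-0.111,"jaw":0},{"tx":0,"jaw":0}]'
python3 - <<'E'
from h import *
C={n:capture(n) for n in("side","top")}
for n in C:
  hsv=cv2.cvtColor(C[n]["img"],cv2.COLOR_RGB2HSV); m=((hsv[...,0]>100)&(hsv[...,0]<130)&(hsv[...,1]>110)).astype(np.uint8)
  N,l,st,ce=cv2.connectedComponentsWithStats(m)
  for i in range(1,N):
    c=ce[i]
    if st[i,4]>12 and 240<c[0]<420 and c[1]<230:print(n,st[i,4],c[::-1].round(1),tocar(onz(C[n],c[::-1],.075)).round(3),tocar(onz(C[n],c[::-1],.145)).round(3))
need(rim(-20,.2),175.9)
E
```

```text
side 20 [151.6 281.7] [0.037 0.078] [0.007 0.085]
side 116 [169.2 325.1] [-0.067 -0.012] [-0.093 -0.   ]
top 177 [179.3 340.8] [-0.073 -0.002] [-0.091  0.   ]
t 1.6 pos [0.1804 0.5984 0.2416] shift cm [-49.89 -57.15   4.16] xang 163.22 roll -0.2213$[0]: bad value
```

```bash
python3 -m jog '[{"tx":0,"ty":0,"tz":0,"roll":-0.11,"jaw":0.0},{"tx":0,"ty":0,"tz":0,"roll":-0.11,"jaw":0.0}]'
python3 - <<'E'
from h import *
C={n:capture(n) for n in("side","top")}
hsv=cv2.cvtColor(C["top"]["img"],cv2.COLOR_RGB2HSV); m=((hsv[...,0]>100)&(hsv[...,0]<130)&(hsv[...,1]>70)).astype(np.uint8)
N,l,st,ce=cv2.connectedComponentsWithStats(m)
for i in range(1,N):
    c=ce[i]
    if st[i,4]>12 and 240<c[0]<420 and c[1]<230:print(st[i,4],c[::-1].round(1),tocar(onz(C["top"],c[::-1],.075)).round(3),tocar(onz(C["top"],c[::-1],.145)).round(3))
need(rim(-20,.2),175.9)
E
```

```text
time_s: 1.8
position: [0.1803, 0.5984, 0.2415]
tcp_rot: [[-0.998, 0.068, -0.0], [0.068, 0.998, -0.0], [0.0, -0.0, -1.0]]
force: [-0.9, 0.1, -0.3]
opening: 0.897
grasp_force: 0.0
103 [ 98.1 342.9] [0.134 0.001] [0.1   0.004]
173 [134.5 304.6] [0.034 0.09 ] [0.008 0.086]
172 [141.3 383.7] [ 0.027 -0.102] [ 0.001 -0.092]
184 [179.4 340.9] [-0.074 -0.003] [-0.092  0.   ]
t 1.9 pos [0.1804 0.5984 0.2415] shift cm [-36.23 -66.66   4.15] xang 175.82 roll -0.0014
```

```bash
python3 -m jog '[{"tx":-2.26,"ty":-4.16,"tz":0,"roll":0,"jaw":0.0},{"tx":-2.26,"ty":-4.16,"tz":0,"roll":0,"jaw":0.0},{"tx":-2.26,"ty":-4.16,"tz":0,"roll":0,"jaw":0.0},{"tx":-2.26,"ty":-4.16,"tz":0,"roll":0,"jaw":0.0},{"tx":-2.26,"ty":-4.16,"tz":0,"roll":0,"jaw":0.0},{"tx":-2.26,"ty":-4.16,"tz":0,"roll":0,"jaw":0.0},{"tx":-2.26,"ty":-4.16,"tz":0,"roll":0,"jaw":0.0},{"tx":-2.26,"ty":-4.16,"tz":0,"roll":0,"jaw":0.0}]'
python3 -m jog '[{"tx":-2.26,"ty":-4.16,"tz":0,"roll":0,"jaw":0.0},{"tx":-2.26,"ty":-4.16,"tz":0,"roll":0,"jaw":0.0},{"tx":-2.26,"ty":-4.16,"tz":0,"roll":0,"jaw":0.0},{"tx":-2.26,"ty":-4.16,"tz":0,"roll":0,"jaw":0.0},{"tx":-2.26,"ty":-4.16,"tz":0,"roll":0,"jaw":0.0},{"tx":-2.26,"ty":-4.16,"tz":0,"roll":0,"jaw":0.0},{"tx":-2.26,"ty":-4.16,"tz":0,"roll":0,"jaw":0.0},{"tx":0,"ty":0,"tz":0,"roll":0,"jaw":0.0}]'
python3 - <<'E'
from h import *
need(rim(-20,.095),175.9)
s=read_state();c=capture("wrist");save(c,"w1")
# predicted pixels
for p in (CC,): print(proj(c,np.array([*p,.073]),s))
for t in("disc_top","station_b","bottle_b"):print(t,[(round(d["p"],2),tocar(onz(c,d["point"],.055,s)).round(3)) for d in landmark_of("wrist",t)[:4]])
for ph in(-40,-20,0,20,40): print(ph,proj(c,rim(ph,.055),s).round(0))
E
```

```text
time_s: 2.7
position: [0.3371, 0.2518, 0.2419]
tcp_rot: [[-0.997, 0.075, 0.001], [0.075, 0.997, 0.0], [-0.001, 0.001, -1.0]]
force: [0.5, 0.1, -0.2]
opening: 0.081
grasp_force: 0.0
time_s: 3.5
position: [0.4772, -0.0544, 0.2422]
tcp_rot: [[-0.997, 0.081, 0.006], [0.081, 0.997, -0.004], [-0.006, -0.003, -1.0]]
force: [-0.5, 1.1, -0.3]
opening: 0.003
grasp_force: 0.0
t 3.5 pos [ 0.4772 -0.0544  0.2422] shift cm [-1.81 -3.66 14.75] xang 175.34 roll -0.0097
[319.61043121 333.5522274 ]
disc_top []
station_b []
bottle_b [(0.88, array([-0.31 ,  0.077])), (0.87, array([-0.3  , -0.005])), (0.81, array([-0.342, -0.175])), (0.62, array([-0.091,  0.003]))]
-40 [222. 245.]
-20 [199. 285.]
0 [190. 334.]
20 [198. 382.]
40 [221. 422.]
```

View pics/w1.png

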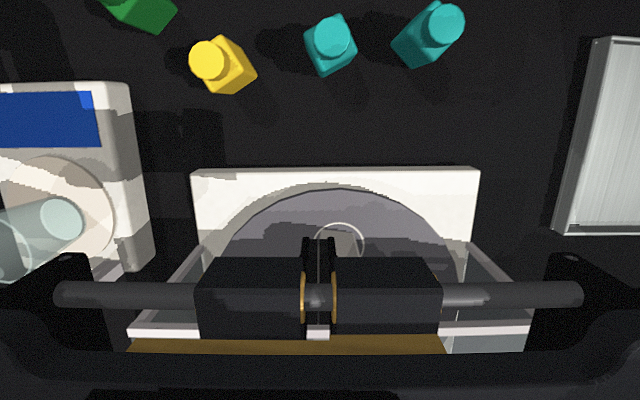

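The wrist view shows the disc's front rim apex at (187,335), against a predicted (190,334). The frame is good to about 2 mm, so I'll descend at the rim.

```bash
python3 -m jog '[{"tx":-1.0,"ty":-2.0,"tz":0,"roll":-0.01,"jaw":0.0},{"tx":0,"ty":0,"tz":0,"roll":0,"jaw":0.0}]'
python3 - <<'E'
from h import *
need(rim(-15,.085,.162),175.9)
E
```

```text
time_s: 3.9
position: [0.4824, -0.0693, 0.2419]
tcp_rot: [[-0.998, 0.063, 0.002], [0.063, 0.998, -0.001], [-0.002, -0.001, -1.0]]
force: [-0.4, 0.5, -0.4]
opening: 0.002
grasp_force: 0.0
t 3.9 pos [ 0.4824 -0.0693  0.2419] shift cm [-0.59 -0.98 15.69] xang 176.41 roll 0.0089
```

```bash
python3 -m jog '[{"tx":-0.6,"ty":-1.0,"tz":4,"roll":0.01,"jaw":0.0},{"tx":0,"ty":0,"tz":4,"roll":0,"jaw":0.0},{"tx":0,"ty":0,"tz":4,"roll":0,"jaw":0.0},{"tx":0,"ty":0,"tz":3,"roll":0,"jaw":0.0},{"tx":0,"ty":0,"tz":0.5,"roll":0,"jaw":0.0},{"tx":0,"ty":0,"tz":0,"roll":0,"jaw":0.0},{"tx":0,"ty":0,"tz":0,"roll":0,"jaw":0.0}]'
python3 - <<'E'
from h import *
need(rim(-15,.074,.162),175.9)
E
```

```text
time_s: 4.6
position: [0.4877, -0.0793, 0.0879]
tcp_rot: [[-0.997, 0.072, 0.002], [0.072, 0.997, -0.001], [-0.002, -0.001, -1.0]]
force: [0.7, 0.6, -0.3]
opening: 0.002
grasp_force: 0.0
t 4.6 pos [ 0.4877 -0.0793  0.0879] shift cm [-0.02 -0.03  1.39] xang 175.87 roll -0.0006
```

```bash
python3 -m jog '[{"tx":0,"ty":0,"tz":0.8,"roll":0,"jaw":0.0},{"tx":0,"ty":0,"tz":0.3,"roll":0,"jaw":0.0},{"tx":0,"ty":0,"tz":0,"roll":0,"jaw":0.0}]'
python3 -m jog '[{"tx":0,"ty":0,"tz":0.2,"roll":0,"jaw":0.0},{"tx":0,"ty":0,"tz":0,"roll":0,"jaw":0.0}]'
python3 -m jog '[{"tx":0,"ty":0,"tz":0.1,"roll":0,"jaw":0.0},{"tx":0,"ty":0,"tz":0,"roll":0,"jaw":0.0}]'
```

```text
time_s: 4.9
position: [0.487, -0.0797, 0.0758]
tcp_rot: [[-0.997, 0.073, 0.0], [0.073, 0.997, -0.0], [-0.0, -0.0, -1.0]]
force: [-0.2, -0.2, 0.7]
opening: 0.006
grasp_force: 0.0
time_s: 5.1
position: [0.4873, -0.08, 0.0743]
tcp_rot: [[-0.997, 0.073, 0.001], [0.073, 0.997, -0.001], [-0.001, -0.001, -1.0]]
force: [-0.8, -1.3, 5.3]
opening: 0.005
grasp_force: 2.8
time_s: 5.3
position: [0.4874, -0.0802, 0.0742]
tcp_rot: [[-0.997, 0.072, 0.002], [0.072, 0.997, -0.001], [-0.002, -0.001, -1.0]]
force: [-2.5, -0.7, 14.0]
opening: 0.007
grasp_force: 6.7
```

```bash
python3 -m jog '[{"tx":0.2,"ty":0.82,"tz":-0.05,"roll":0,"jaw":0.0},{"tx":0.23,"ty":1.4,"tz":0,"roll":0,"jaw":0.0},{"tx":0.11,"ty":1.4,"tz":0,"roll":0,"jaw":0.0},{"tx":-0.03,"ty":1.7,"tz":0,"roll":0,"jaw":0.0}]'
python3 -m jog '[{"tx":-0.21,"ty":1.68,"tz":0,"roll":0,"jaw":0.0},{"tx":-0.3,"ty":1.38,"tz":0,"roll":0,"jaw":0.0},{"tx":-0.43,"ty":1.35,"tz":0,"roll":0,"jaw":0.0},{"tx":0,"ty":0,"tz":0,"roll":0,"jaw":0.0},{"tx":0,"ty":0,"tz":0,"roll":0,"jaw":0.0}]'
cat > ang.py <<'E'
from h import *
def caps():
    c=capture("top")
    hsv=cv2.cvtColor(c["img"],cv2.COLOR_RGB2HSV); m=((hsv[...,0]>100)&(hsv[...,0]<130)&(hsv[...,1]>70)).astype(np.uint8)
    N,l,st,ce=cv2.connectedComponentsWithStats(m);out=[]
    for i in range(1,N):
        x,y=ce[i]
        if st[i,4]>12:
            p=tocar(onz(c,(y,x),.145)); q=tocar(onz(c,(y,x),.075))
            if np.hypot(*p)<.15: out.append((int(st[i,4]),"stand r,ang",np.hypot(*p).round(3),np.degrees(np.arctan2(p[1],p[0])).round(1),"lying",np.hypot(*q).round(3),np.degrees(np.arctan2(q[1],q[0])).round(1)))
    print(*out,sep="\n"); return c
if __name__=="__main__":
    import sys
    c=caps(); print(read_state()["time_s"])
    if len(sys.argv)>1: save(c,sys.argv[1])
E
python3 ang.py top1; python3 ang.py
```

```text
time_s: 5.7
position: [0.4859, -0.0263, 0.0743]
tcp_rot: [[-0.997, 0.074, 0.001], [0.074, 0.997, -0.001], [-0.001, -0.001, -1.0]]
force: [-0.2, -0.4, 9.6]
opening: 0.002
grasp_force: 4.6
time_s: 6.2
position: [0.4992, 0.0176, 0.0743]
tcp_rot: [[-0.997, 0.072, 0.002], [0.072, 0.997, -0.0], [-0.002, -0.0, -1.0]]
force: [-0.8, 1.1, 9.5]
opening: 0.006
grasp_force: 4.7
(102, 'stand r,ang', np.float64(0.104), np.float64(-43.2), 'lying', np.float64(0.134), np.float64(-36.5))
(175, 'stand r,ang', np.float64(0.086), np.float64(48.2), 'lying', np.float64(0.11), np.float64(37.3))
(122, 'stand r,ang', np.float64(0.091), np.float64(-123.9), 'lying', np.float64(0.089), np.float64(-109.1))
6.25
(102, 'stand r,ang', np.float64(0.104), np.float64(-43.1), 'lying', np.float64(0.134), np.float64(-36.4))
(175, 'stand r,ang', np.float64(0.086), np.float64(48.3), 'lying', np.float64(0.11), np.float64(37.4))
(122, 'stand r,ang', np.float64(0.091), np.float64(-123.9), 'lying', np.float64(0.089), np.float64(-109.1))
6.3
```

View pics/top1.png

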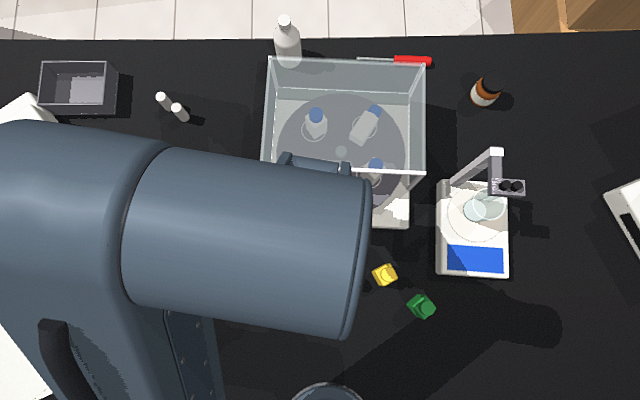

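The top view shows the disc turned about 37° clockwise and at rest. The fallen bottle's cap is at (375,108) and the other bottles are standing. Next I'll go back for another stroke.

```bash
python3 -m jog '[{"tx":0,"ty":0,"tz":-1,"roll":0,"jaw":0.0},{"tx":0,"ty":-3.7,"tz":0,"roll":0,"jaw":0.0},{"tx":0,"ty":-3.7,"tz":0,"roll":0,"jaw":0.0},{"tx":0,"ty":-3.7,"tz":0,"roll":0,"jaw":0.0},{"tx":0,"ty":0,"tz":0.6,"roll":0,"jaw":0.0},{"tx":0,"ty":0,"tz":0.3,"roll":0,"jaw":0.0},{"tx":0,"ty":0,"tz":0,"roll":0,"jaw":0.0}]'
python3 -c "
from h import *
need(rim(-20,.0743,.162),175.9)"
python3 -m jog '[{"tx":0,"ty":0,"tz":0.1,"roll":0,"jaw":0.0},{"tx":0,"ty":0,"tz":0,"roll":0,"jaw":0.0}]'
```

```text
time_s: 7.0
position: [0.4897, -0.093, 0.0744]
tcp_rot: [[-0.997, 0.073, -0.001], [0.073, 0.997, 0.0], [0.001, 0.0, -1.0]]
force: [-1.1, -0.5, 3.8]
opening: 0.001
grasp_force: 1.9
t 7.0 pos [ 0.4897 -0.093   0.0744] shift cm [-0.15 -0.03  0.01] xang 175.84 roll -0.001
time_s: 7.2
position: [0.4895, -0.0923, 0.0742]
tcp_rot: [[-0.998, 0.071, -0.001], [0.071, 0.998, -0.0], [0.001, -0.0, -1.0]]
force: [-3.9, -0.7, 11.2]
opening: 0.006
grasp_force: 5.7
```

```bash
python3 -m jog '[{"tx":0.25,"ty":1.07,"tz":0,"roll":0,"jaw":0.0},{"tx":0.35,"ty":1.66,"tz":0,"roll":0,"jaw":0.0},{"tx":0.2,"ty":1.68,"tz":0,"roll":0,"jaw":0.0},{"tx":0.03,"ty":1.7,"tz":0,"roll":0,"jaw":0.0},{"tx":-0.15,"ty":1.68,"tz":0,"roll":0,"jaw":0.0},{"tx":-0.32,"ty":1.67,"tz":0,"roll":0,"jaw":0.0},{"tx":-0.4,"ty":1.35,"tz":0,"roll":0,"jaw":0.0},{"tx":-0.3,"ty":0.8,"tz":0,"roll":0,"jaw":0.0}]'
python3 -m jog '[{"tx":0,"ty":0,"tz":0,"roll":0,"jaw":0.0},{"tx":0,"ty":0,"tz":0,"roll":0,"jaw":0.0}]'
python3 -c "
from h import *
need(rim(-20,.0743,.162),175.9)"; python3 ang.py
```

```text
time_s: 8.0
position: [0.5023, 0.0245, 0.0743]
tcp_rot: [[-0.998, 0.07, 0.001], [0.07, 0.998, 0.0], [-0.001, 0.0, -1.0]]
force: [-1.7, -0.1, 8.9]
opening: 0.002
grasp_force: 4.9
time_s: 8.2
position: [0.5021, 0.024, 0.0743]
tcp_rot: [[-0.998, 0.07, 0.001], [0.07, 0.998, 0.0], [-0.001, 0.0, -1.0]]
force: [-1.2, 0.8, 10.3]
opening: 0.007
grasp_force: 5.2
t 8.2 pos [0.5021 0.024  0.0743] shift cm [  0.27 -11.79  -0.  ] xang 176.0 roll 0.0018
(173, 'stand r,ang', np.float64(0.085), np.float64(3.7), 'lying', np.float64(0.118), np.float64(1.6))
(169, 'stand r,ang', np.float64(0.092), np.float64(99.2), 'lying', np.float64(0.096), np.float64(84.2))
(107, 'stand r,ang', np.float64(0.117), np.float64(-92.4), 'lying', np.float64(0.131), np.float64(-81.2))
(28, 'stand r,ang', np.float64(0.083), np.float64(-165.0), 'lying', np.float64(0.066), np.float64(-157.0))
8.25
```

```bash
python3 -m jog '[{"tx":0,"ty":0,"tz":-1,"roll":0,"jaw":0.0},{"tx":0.1,"ty":-4.1,"tz":0,"roll":0,"jaw":0.0},{"tx":0,"ty":-4.1,"tz":0,"roll":0,"jaw":0.0},{"tx":0,"ty":-4.1,"tz":0,"roll":0,"jaw":0.0},{"tx":0,"ty":0,"tz":0.6,"roll":0,"jaw":0.0},{"tx":0,"ty":0,"tz":0.4,"roll":0,"jaw":0.0},{"tx":0,"ty":0,"tz":0,"roll":0,"jaw":0.0}]'
python3 -c "
from h import *
need(rim(-22,.0743,.162),175.9)"
```

```text
time_s: 8.95
position: [0.4915, -0.0996, 0.0742]
tcp_rot: [[-0.997, 0.071, -0.001], [0.071, 0.997, 0.0], [0.001, -0.0, -1.0]]
force: [-2.5, 0.2, 12.4]
opening: 0.002
grasp_force: 6.1
t 8.95 pos [ 0.4915 -0.0996  0.0742] shift cm [-0.13  0.09 -0.01] xang 175.91 roll 0.0002
```

```bash
python3 -m jog '[{"tx":0.42,"ty":1.4,"tz":0,"roll":0,"jaw":0.0},{"tx":0.35,"ty":1.65,"tz":0,"roll":0,"jaw":0.0},{"tx":0.18,"ty":1.68,"tz":0,"roll":0,"jaw":0.0},{"tx":0.02,"ty":1.69,"tz":0,"roll":0,"jaw":0.0},{"tx":-0.15,"ty":1.69,"tz":0,"roll":0,"jaw":0.0},{"tx":-0.32,"ty":1.67,"tz":0,"roll":0,"jaw":0.0},{"tx":-0.39,"ty":1.37,"tz":0,"roll":0,"jaw":0.0},{"tx":-0.37,"ty":1.06,"tz":0,"roll":0,"jaw":0.0}]'
python3 -m jog '[{"tx":0,"ty":0,"tz":0,"roll":0,"jaw":0.0},{"tx":0,"ty":0,"tz":0,"roll":0,"jaw":0.0}]'
python3 -c "
from h import *
need(rim(-22,.0743,.162),175.9)"; python3 ang.py
```

```text
time_s: 9.75
position: [0.5028, 0.0242, 0.0743]
tcp_rot: [[-0.998, 0.069, -0.0], [0.069, 0.998, 0.001], [0.0, 0.001, -1.0]]
force: [-0.6, 0.5, 10.8]
opening: 0.005
grasp_force: 5.5
time_s: 9.95
position: [0.5028, 0.0239, 0.0743]
tcp_rot: [[-0.998, 0.069, -0.0], [0.069, 0.998, 0.001], [0.001, 0.001, -1.0]]
force: [-1.7, 1.0, 12.4]
opening: 0.003
grasp_force: 6.1
t 9.95 pos [0.5028 0.0239 0.0743] shift cm [ 1.500e-01 -1.231e+01 -1.000e-02] xang 176.05 roll 0.0027
(176, 'stand r,ang', np.float64(0.092), np.float64(52.4), 'lying', np.float64(0.115), np.float64(41.4))
(174, 'stand r,ang', np.float64(0.085), np.float64(-43.2), 'lying', np.float64(0.113), np.float64(-35.3))
(129, 'stand r,ang', np.float64(0.134), np.float64(-137.2), 'lying', np.float64(0.129), np.float64(-128.5))
10.0
```

```bash
python3 -m jog '[{"tx":0,"ty":0,"tz":-1,"roll":0,"jaw":0.0},{"tx":-0.05,"ty":-4.3,"tz":0,"roll":0,"jaw":0.0},{"tx":-0.05,"ty":-4.3,"tz":0,"roll":0,"jaw":0.0},{"tx":-0.05,"ty":-4.3,"tz":0,"roll":0,"jaw":0.0},{"tx":0,"ty":0,"tz":0.6,"roll":0,"jaw":0.0},{"tx":0,"ty":0,"tz":0.35,"roll":0,"jaw":0.0},{"tx":0,"ty":0,"tz":0,"roll":0,"jaw":0.0}]'
python3 -c "
from h import *
need(rim(-24.5,.0743,.162),175.9)"
```

```text
time_s: 10.7
position: [0.4948, -0.1064, 0.0743]
tcp_rot: [[-0.997, 0.071, -0.002], [0.071, 0.997, 0.0], [0.002, 0.0, -1.0]]
force: [-2.6, -0.1, 9.8]
opening: 0.006
grasp_force: 4.7
t 10.7 pos [ 0.4948 -0.1064  0.0743] shift cm [-0.03  0.09  0.  ] xang 175.93 roll 0.0005
```

```bash
python3 -m jog '[{"tx":0.55,"ty":1.5,"tz":0,"roll":0,"jaw":0.0},{"tx":0.49,"ty":1.76,"tz":0,"roll":0,"jaw":0.0},{"tx":0.29,"ty":1.82,"tz":0,"roll":0,"jaw":0.0},{"tx":0.09,"ty":1.83,"tz":0,"roll":0,"jaw":0.0},{"tx":-0.12,"ty":1.83,"tz":0,"roll":0,"jaw":0.0},{"tx":-0.33,"ty":1.81,"tz":0,"roll":0,"jaw":0.0},{"tx":-0.43,"ty":1.49,"tz":0,"roll":0,"jaw":0.0},{"tx":-0.46,"ty":1.19,"tz":0,"roll":0,"jaw":0.0}]'
python3 -m jog '[{"tx":0,"ty":0,"tz":0,"roll":0,"jaw":0.0},{"tx":0,"ty":0,"tz":0,"roll":0,"jaw":0.0},{"tx":0,"ty":0,"tz":-0.3,"roll":0,"jaw":0.0}]'
python3 -c "
from h import *
need(rim(-22,.0743,.162),175.9)"; python3 ang.py top2; python3 ang.py
```

```text
time_s: 11.5
position: [0.5042, 0.0275, 0.0744]
tcp_rot: [[-0.998, 0.069, 0.0], [0.069, 0.998, 0.0], [-0.0, 0.0, -1.0]]
force: [-0.1, -0.8, 6.5]
opening: 0.008
grasp_force: 3.3
time_s: 11.8
position: [0.5033, 0.0264, 0.0765]
tcp_rot: [[-0.998, 0.07, -0.002], [0.07, 0.998, 0.001], [0.002, 0.0, -1.0]]
force: [-0.8, 0.7, -0.8]
opening: 0.007
grasp_force: 0.0
t 11.8 pos [0.5033 0.0264 0.0765] shift cm [  0.17 -12.56   0.22] xang 176.01 roll 0.0019
(170, 'stand r,ang', np.float64(0.091), np.float64(2.4), 'lying', np.float64(0.124), np.float64(0.7))
(172, 'stand r,ang', np.float64(0.094), np.float64(92.4), 'lying', np.float64(0.101), np.float64(77.8))
(171, 'stand r,ang', np.float64(0.085), np.float64(-93.7), 'lying', np.float64(0.097), np.float64(-78.2))
11.85
(169, 'stand r,ang', np.float64(0.091), np.float64(2.4), 'lying', np.float64(0.124), np.float64(0.7))
(173, 'stand r,ang', np.float64(0.094), np.float64(92.4), 'lying', np.float64(0.101), np.float64(77.9))
(171, 'stand r,ang', np.float64(0.085), np.float64(-93.7), 'lying', np.float64(0.097), np.float64(-78.2))
11.9
```

```bash
python3 -m jog '[{"tx":0,"ty":0,"tz":-4,"roll":0,"jaw":0.5},{"tx":1,"ty":0,"tz":-4,"roll":0,"jaw":1.0},{"tx":1,"ty":-3,"tz":-4,"roll":0,"jaw":1.0},{"tx":1,"ty":-3,"tz":-2,"roll":0,"jaw":1.0},{"tx":0,"ty":0,"tz":0,"roll":0,"jaw":1.0},{"tx":0,"ty":0,"tz":0,"roll":0,"jaw":1.0},{"tx":0,"ty":0,"tz":0,"roll":0,"jaw":1.0}]'
cat > fal.py <<'E'
from h import *
s=read_state(); c=capture("wrist"); ct=capture("top"); cs=capture("side")
print("t",s["time_s"])
import sys; save(c,sys.argv[1])
R={}
for n,cc in(("wrist",c),("top",ct),("side",cs)):
    for t in("fallen_center","fallen"):
        for d in landmark_of(n,t)[:1]:
            p=onz(cc,d["point"],.075 if "_" in t else .055,s); print(n,t,round(d["p"],2),np.round(d["point"]),p.round(4),tocar(p).round(4)); R[n,t]=ray(cc,d["point"],s)
for t in("fallen_center","fallen"):
    v=[R[k] for k in R if k[1]==t]
    if len(v)>1: print("tri",t,tri(*v).round(4))
    for x in trace("wrist",t)[:1]: 
        r=cv2.minAreaRect(cv2.findNonZero(x["pixels"].astype(np.uint8))); b=cv2.boxPoints(r); print(r); print([tocar(onz(c,q[::-1],.095,s)).round(3) for q in b])
E
python3 fal.py w2
```

```text
time_s: 12.6
position: [0.4697, -0.0319, 0.2147]
tcp_rot: [[-0.997, 0.072, -0.003], [0.072, 0.997, 0.001], [0.003, 0.001, -1.0]]
force: [0.8, 0.7, -0.8]
opening: 0.555
grasp_force: 0.0
t 12.6
wrist fallen_center 0.68 [327. 245.] [ 0.6167 -0.1235  0.075 ] [-0.0249 -0.0765]
wrist fallen 0.73 [332. 314.] [ 0.6462 -0.0491  0.055 ] [-0.0008 -0.0001]
side fallen_center 0.62 [177. 323.] [ 0.56   -0.0392  0.075 ] [-0.0874  0.0036]
side fallen 0.4 [180. 324.] [ 0.5591 -0.0411  0.055 ] [-0.0882  0.0016]
tri fallen_center [ 0.499  -0.0406  0.2293]
((315.6000061035156, 276.199951171875), (99.56063842773438, 40.72935485839844), 81.8698959350586)
[array([-0.152, -0.022]), array([-0.157,  0.015]), array([-0.048,  0.031]), array([-0.041, -0.011])]
tri fallen [ 0.5128 -0.026   0.2048]
((315.560546875, 276.29119873046875), (99.73233032226562, 40.89691162109375), 81.72411346435547)
[array([-0.152, -0.023]), array([-0.157,  0.015]), array([-0.048,  0.031]), array([-0.04 , -0.011])]
```

View pics/w2.png

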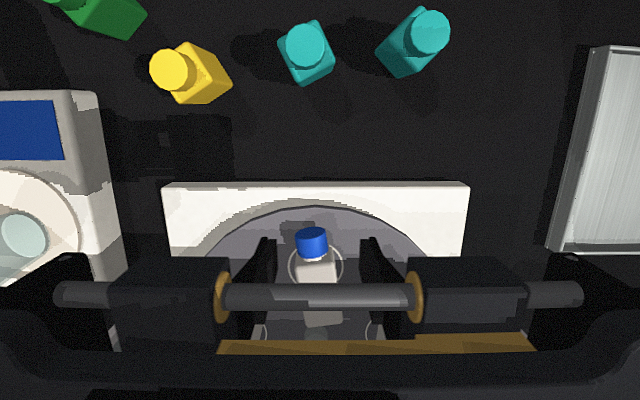

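The wrist view shows the fallen bottle lying at the open front with its cap outwards at (312,242). I'll triangulate the cap with the side view.

```bash
cat > cap.py <<'E'
from h import *
s=read_state(); C={n:capture(n) for n in("wrist","side","top")}
rs=[]
for n,c in C.items():
    hsv=cv2.cvtColor(c["img"],cv2.COLOR_RGB2HSV); m=((hsv[...,0]>100)&(hsv[...,0]<130)&(hsv[...,1]>130)).astype(np.uint8)
    N,l,st,ce=cv2.connectedComponentsWithStats(m)
    for i in range(1,N):
        q=tocar(onz(c,ce[i][::-1],.075,s))
        if st[i,4]>25 and -.2<q[0]<-.09 and abs(q[1])<.06:
            x,y,w,h=st[i,:4]; print(n,st[i],ce[i][::-1].round(1),q.round(4)); rs.append(ray(c,ce[i][::-1],s))
            if n=="wrist":
                print("cap sides y at z.075",tocar(onz(c,(y+h/2,x),.075,s)),tocar(onz(c,(y+h/2,x+w),.075,s)),"outer end",tocar(onz(c,(y,x+w/2),.075,s)))
if len(rs)>1: p=tri(*rs); print("tri",p.round(4),tocar(p).round(4))
E
python3 cap.py; python3 -c "
from h import *
need([*(CC-.13*XH),.12],175.9)"
```

```text
wrist [296 225  33  32 866] [240.4 312. ] [-0.1299 -0.0021]
cap sides y at z.075 [-0.12933209 -0.01828892] [-0.12930168  0.01506829] outer end [-0.14673289 -0.00150074]
t 13.3 pos [ 0.4705 -0.033   0.2158] shift cm [-4.72 -0.33  9.58] xang 175.83 roll -0.0012
```

```bash
python3 -m jog '[{"tx":-2.0,"ty":-0.2,"tz":0,"roll":0,"jaw":1.0},{"tx":-2.5,"ty":-0.2,"tz":3.5,"roll":0,"jaw":1.0},{"tx":0,"ty":0,"tz":3.5,"roll":0,"jaw":1.0},{"tx":0,"ty":0,"tz":0,"roll":0,"jaw":1.0},{"tx":0,"ty":0,"tz":0,"roll":0,"jaw":1.0}]'
python3 cap.py; python3 -c "
from h import *
o=proj
need([*(CC-.129*XH-.002*YH),.078],175.9)
s=read_state();c=capture('wrist');save(c,'w3')
# two-view: earlier cap pixel at earlier pose
import numpy as np
hsv=cv2.cvtColor(c['img'],cv2.COLOR_RGB2HSV); m=((hsv[...,0]>100)&(hsv[...,0]<130)&(hsv[...,1]>130)).astype(np.uint8)
"
```

```text
time_s: 13.8
position: [0.5143, -0.04, 0.1456]
tcp_rot: [[-0.997, 0.073, -0.002], [0.073, 0.997, 0.001], [0.002, 0.001, -1.0]]
force: [0.1, -0.8, 0.9]
opening: 0.998
grasp_force: 0.0
wrist [ 293  207   45   41 1544] [227.  315.2] [-0.1296 -0.0022]
cap sides y at z.075 [-0.12913231 -0.0188099 ] [-0.12908351  0.01493219] outer end [-0.14532523 -0.00188553]
t 13.95 pos [ 0.5157 -0.0404  0.1474] shift cm [-0.23 -0.12  6.94] xang 175.83 roll -0.0012
```

View pics/w3.png

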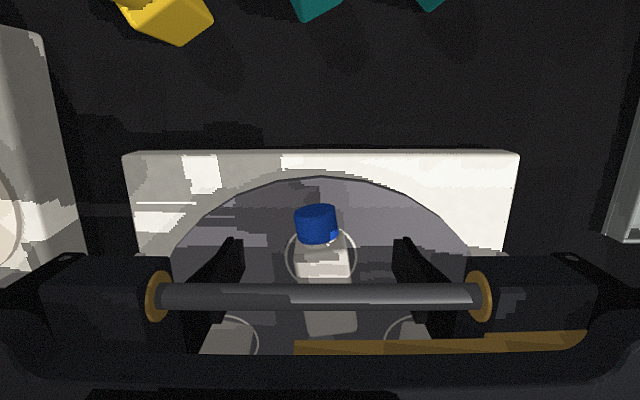

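The cap is at (316,225), midway between the fingers. Two wrist heights give the same position at z=75 mm. I'll lower onto the cap, grip it, and drag the bottle outwards.

```bash
python3 -m jog '[{"tx":-0.2,"ty":-0.1,"tz":3,"roll":0,"jaw":1.0},{"tx":0,"ty":0,"tz":3,"roll":0,"jaw":1.0},{"tx":0,"ty":0,"tz":0.8,"roll":0,"jaw":1.0},{"tx":0,"ty":0,"tz":0,"roll":0,"jaw":1.0},{"tx":0,"ty":0,"tz":0,"roll":0,"jaw":0.6}]'
python3 -c "
from h import *
s=read_state();print(tocar(s['position']))"
python3 -m jog '[{"tx":0,"ty":0,"tz":0,"roll":0,"jaw":0.45},{"tx":0,"ty":0,"tz":0,"roll":0,"jaw":0.4},{"tx":0,"ty":0,"tz":0,"roll":0,"jaw":0.25},{"tx":0,"ty":0,"tz":0,"roll":0,"jaw":0.25},{"tx":0,"ty":0,"tz":0,"roll":0,"jaw":0.25}]'
```

```text
time_s: 14.5
position: [0.5178, -0.0416, 0.079]
tcp_rot: [[-0.997, 0.073, 0.002], [0.073, 0.997, -0.001], [-0.002, -0.0, -1.0]]
force: [0.2, -0.5, -0.0]
opening: 0.966
grasp_force: 0.0
[-0.12940806 -0.00182025]
time_s: 15.0
position: [0.5171, -0.0413, 0.078]
tcp_rot: [[-0.997, 0.073, 0.0], [0.073, 0.997, -0.0], [-0.0, -0.0, -1.0]]
force: [-0.4, 0.7, 0.0]
opening: 0.541
grasp_force: 0.0
```

```bash
python3 -m jog '[{"tx":0,"ty":0,"tz":0,"roll":0,"jaw":0.25},{"tx":0,"ty":0,"tz":0,"roll":0,"jaw":0.25},{"tx":0,"ty":0,"tz":0,"roll":0,"jaw":0.25},{"tx":0,"ty":0,"tz":0,"roll":0,"jaw":0.25}]'
```

```text
time_s: 15.4
position: [0.5169, -0.0413, 0.0778]
tcp_rot: [[-0.997, 0.073, -0.0], [0.073, 0.997, 0.0], [0.0, 0.0, -1.0]]
force: [-0.7, -0.5, -0.4]
opening: 0.372
grasp_force: 30.0
```

```bash
python3 -m jog '[{"tx":0.4,"ty":0,"tz":0,"roll":0,"jaw":0.25},{"tx":0.8,"ty":0,"tz":0,"roll":0,"jaw":0.25},{"tx":0.8,"ty":0,"tz":0,"roll":0,"jaw":0.25},{"tx":0.8,"ty":0,"tz":0,"roll":0,"jaw":0.25},{"tx":0.8,"ty":0,"tz":0,"roll":0,"jaw":0.25},{"tx":0.4,"ty":0,"tz":0,"roll":0,"jaw":0.25},{"tx":0,"ty":0,"tz":0,"roll":0,"jaw":0.25}]'
python3 -m jog '[{"tx":0,"ty":0,"tz":0,"roll":0,"jaw":0.4},{"tx":0,"ty":0,"tz":0,"roll":0,"jaw":0.8},{"tx":0,"ty":0,"tz":0,"roll":0,"jaw":0.8},{"tx":0,"ty":0,"tz":0,"roll":0,"jaw":0.8},{"tx":0,"ty":0,"tz":0,"roll":0,"jaw":0.8},{"tx":0,"ty":0,"tz":0,"roll":0,"jaw":0.8}]'
python3 cap.py; python3 -c "
from h import *
need([*(CC-.127*XH-.002*YH),.078],175.9)
s=read_state();c=capture('wrist');save(c,'w4')"
```

```text
time_s: 16.1
position: [0.4753, -0.038, 0.0777]
tcp_rot: [[-0.997, 0.073, -0.003], [0.073, 0.997, 0.001], [0.003, 0.001, -1.0]]
force: [-2.1, -0.2, 0.8]
opening: 0.369
grasp_force: 30.0
time_s: 16.7
position: [0.4773, -0.0385, 0.0778]
tcp_rot: [[-0.997, 0.073, 0.0], [0.073, 0.997, -0.0], [-0.0, -0.0, -1.0]]
force: [-0.1, 0.2, 0.1]
opening: 0.75
grasp_force: 0.0
wrist [ 287  238   63   46 2465] [261.7 318. ] [-0.1745 -0.0013]
cap sides y at z.075 [-0.17485246 -0.01779283] [-0.17480883  0.01571997] outer end [-0.18821461 -0.0010355 ]
t 16.85 pos [ 0.4772 -0.0385  0.0778] shift cm [-4.31 -0.03 -0.02] xang 175.83 roll -0.0012
```

View pics/w4.png

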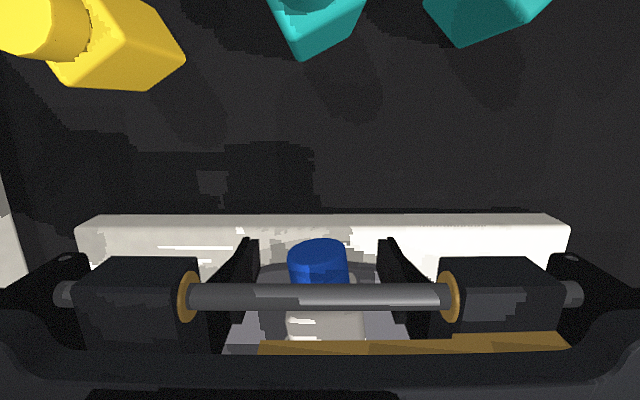

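The bottle has been drawn outwards 40 mm, with its cap at (318,262), and it is still on the disc. I'll move in over its middle and grip the body.

```bash
python3 -m jog '[{"tx":-1,"ty":0,"tz":0,"roll":0,"jaw":0.8},{"tx":-1.5,"ty":0,"tz":0,"roll":0,"jaw":0.8},{"tx":-1.2,"ty":0,"tz":0,"roll":0,"jaw":0.8},{"tx":-0.5,"ty":0,"tz":0,"roll":0,"jaw":0.8},{"tx":0,"ty":0,"tz":0,"roll":0,"jaw":0.6},{"tx":0,"ty":0,"tz":0,"roll":0,"jaw":0.35},{"tx":0,"ty":0,"tz":0,"roll":0,"jaw":0.35},{"tx":0,"ty":0,"tz":0,"roll":0,"jaw":0.35}]'
python3 -m jog '[{"tx":0,"ty":0,"tz":0,"roll":0,"jaw":0.35},{"tx":0,"ty":0,"tz":0,"roll":0,"jaw":0.35},{"tx":0,"ty":0,"tz":0,"roll":0,"jaw":0.35},{"tx":0,"ty":0,"tz":0,"roll":0,"jaw":0.35}]'
```

```text
time_s: 17.7
position: [0.5182, -0.0412, 0.0777]
tcp_rot: [[-0.997, 0.073, -0.001], [0.073, 0.997, 0.0], [0.001, 0.0, -1.0]]
force: [-0.6, 0.1, -0.5]
opening: 0.525
grasp_force: 0.0
time_s: 18.1
position: [0.5186, -0.0414, 0.0777]
tcp_rot: [[-0.997, 0.073, -0.001], [0.073, 0.997, 0.0], [0.001, 0.0, -1.0]]
force: [-1.1, 0.2, -1.1]
opening: 0.489
grasp_force: 27.6
```

```bash
python3 -m jog '[{"tx":0,"ty":0,"tz":0,"roll":0,"jaw":0.35},{"tx":0,"ty":0,"tz":0,"roll":0,"jaw":0.35},{"tx":0,"ty":0,"tz":-0.7,"roll":0,"jaw":0.35},{"tx":0.5,"ty":0,"tz":-1.5,"roll":0,"jaw":0.35},{"tx":1,"ty":0,"tz":-2,"roll":0,"jaw":0.35},{"tx":1,"ty":0,"tz":-2,"roll":0,"jaw":0.35},{"tx":1,"ty":0,"tz":-2,"roll":0,"jaw":0.35},{"tx":0,"ty":0,"tz":0,"roll":0,"jaw":0.35}]'
python3 ang.py; python3 -c "
from h import *
need([*TRAY,.14],174.8)
s=read_state();c=capture('wrist');save(c,'w5')"
```

```text
time_s: 18.9
position: [0.4843, -0.039, 0.1621]
tcp_rot: [[-0.997, 0.073, 0.004], [0.073, 0.997, -0.001], [-0.004, -0.001, -1.0]]
force: [1.0, -0.9, -1.5]
opening: 0.488
grasp_force: 27.6
(175, 'stand r,ang', np.float64(0.091), np.float64(4.8), 'lying', np.float64(0.124), np.float64(2.6))
(171, 'stand r,ang', np.float64(0.094), np.float64(94.7), 'lying', np.float64(0.1), np.float64(80.0))
(175, 'stand r,ang', np.float64(0.085), np.float64(-91.2), 'lying', np.float64(0.097), np.float64(-76.0))
18.95
t 18.95 pos [ 0.4848 -0.0391  0.161 ] shift cm [ 4.37 39.5   2.06] xang 175.82 roll 0.0179
```

View pics/w5.png

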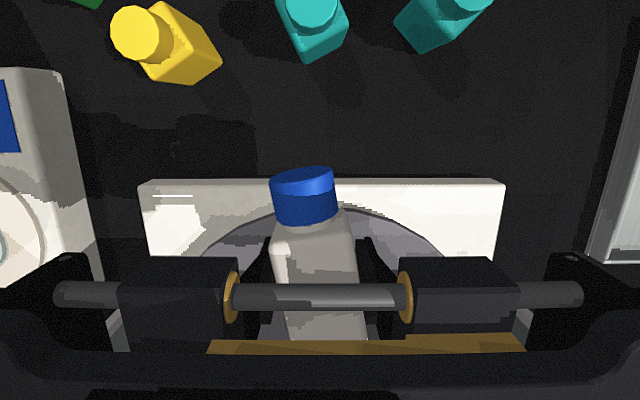

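The bottle is held between the fingers with its cap at (303,195), clear of the disc. The other bottles are undisturbed. I'll carry it to the tray.

```bash
python3 -m jog '[{"tx":0.2,"ty":1,"tz":0,"roll":0.018,"jaw":0.35},{"tx":0.3,"ty":2,"tz":0,"roll":0,"jaw":0.35},{"tx":0.3,"ty":3,"tz":0,"roll":0,"jaw":0.35},{"tx":0.3,"ty":3,"tz":0,"roll":0,"jaw":0.35},{"tx":0.3,"ty":3,"tz":0,"roll":0,"jaw":0.35},{"tx":0.3,"ty":3,"tz":0,"roll":0,"jaw":0.35},{"tx":0.3,"ty":3,"tz":0,"roll":0,"jaw":0.35},{"tx":0.3,"ty":3,"tz":0,"roll":0,"jaw":0.35}]'
python3 -m jog '[{"tx":0.3,"ty":3,"tz":0,"roll":0,"jaw":0.35},{"tx":0.3,"ty":3,"tz":0,"roll":0,"jaw":0.35},{"tx":0.3,"ty":3,"tz":0,"roll":0,"jaw":0.35},{"tx":0.3,"ty":3,"tz":0,"roll":0,"jaw":0.35},{"tx":0.3,"ty":3,"tz":0,"roll":0,"jaw":0.35},{"tx":0.3,"ty":2,"tz":0,"roll":0,"jaw":0.35},{"tx":0.2,"ty":1,"tz":0,"roll":0,"jaw":0.35},{"tx":0,"ty":0,"tz":0,"roll":0,"jaw":0.35}]'
python3 -c "
from h import *
need([*TRAY,.05],174.8)
s=read_state();c=capture('wrist');save(c,'w6')
print([(round(d['p'],2),onz(c,d['point'],0,s).round(3)) for d in landmark_of('wrist','tray')])
print([proj(c,np.array([*(TRAY+a*XH+b*YH),.026]),s).round() for a in(-.12,.12) for b in(-.09,.09)])
"
```

```text
time_s: 19.8
position: [0.4801, 0.1736, 0.1584]
tcp_rot: [[-0.996, 0.091, -0.001], [0.091, 0.996, -0.0], [0.001, -0.0, -1.0]]
force: [0.7, 0.8, -1.8]
opening: 0.492
grasp_force: 27.6
time_s: 20.6
position: [0.4761, 0.3543, 0.1585]
tcp_rot: [[-0.996, 0.089, -0.001], [0.089, 0.996, -0.001], [0.001, -0.001, -1.0]]
force: [0.2, 0.5, -2.5]
opening: 0.491
grasp_force: 27.6
t 20.6 pos [0.4761 0.3543 0.1585] shift cm [ 0.63  0.33 10.85] xang 174.91 roll 0.0018
[]
[array([ 54., 210.]), array([ 50., 428.]), array([302., 238.]), array([300., 408.])]
```

View pics/w6.png

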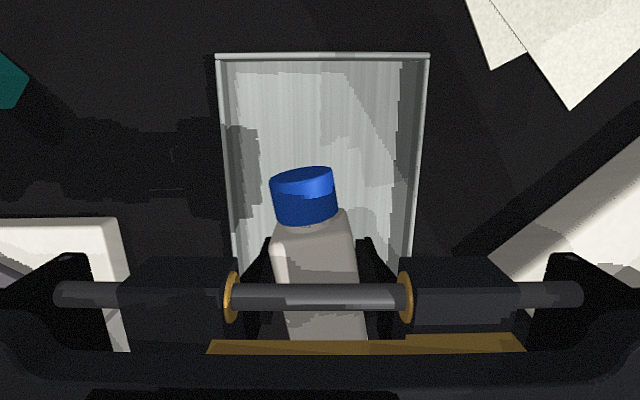

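The tray matches the prediction: its front corners are at (215,55) and (430,55). The bottle is over its middle, slightly skewed in the jaws. Lowering now.

```bash
python3 -m jog '[{"tx":0.3,"ty":0.2,"tz":2,"roll":0,"jaw":0.35},{"tx":0.3,"ty":0.1,"tz":3,"roll":0,"jaw":0.35},{"tx":0,"ty":0,"tz":3,"roll":0,"jaw":0.35},{"tx":0,"ty":0,"tz":2.4,"roll":0,"jaw":0.35},{"tx":0,"ty":0,"tz":1.2,"roll":0,"jaw":0.35},{"tx":0,"ty":0,"tz":0.5,"roll":0,"jaw":0.35},{"tx":0,"ty":0,"tz":0.3,"roll":0,"jaw":0.35},{"tx":0,"ty":0,"tz":0,"roll":0,"jaw":0.35}]'
python3 -m jog '[{"tx":0,"ty":0,"tz":0.3,"roll":0,"jaw":0.35},{"tx":0,"ty":0,"tz":0.2,"roll":0,"jaw":0.35},{"tx":0,"ty":0,"tz":0,"roll":0,"jaw":0.35}]'
```

```text
time_s: 21.5
position: [0.4714, 0.3568, 0.0364]
tcp_rot: [[-0.996, 0.091, 0.001], [0.091, 0.996, 0.001], [-0.001, 0.001, -1.0]]
force: [-0.6, -0.4, -1.5]
opening: 0.489
grasp_force: 27.6
time_s: 21.8
position: [0.4708, 0.357, 0.0311]
tcp_rot: [[-0.996, 0.091, 0.0], [0.091, 0.996, 0.0], [-0.0, 0.0, -1.0]]
force: [-0.5, -0.2, -1.8]
opening: 0.489
grasp_force: 27.6
```

```bash
python3 -m jog '[{"tx":0,"ty":0,"tz":0.2,"roll":0,"jaw":0.35},{"tx":0,"ty":0,"tz":0,"roll":0,"jaw":0.35}]'
python3 -m jog '[{"tx":0,"ty":0,"tz":0.2,"roll":0,"jaw":0.35},{"tx":0,"ty":0,"tz":0,"roll":0,"jaw":0.35}]'
```

```text
time_s: 22.0
position: [0.4707, 0.3569, 0.0287]
tcp_rot: [[-0.996, 0.091, -0.0], [0.091, 0.996, -0.0], [0.0, -0.0, -1.0]]
force: [0.3, -0.3, -2.5]
opening: 0.488
grasp_force: 27.6
time_s: 22.2
position: [0.4709, 0.357, 0.0277]
tcp_rot: [[-0.996, 0.09, 0.0], [0.09, 0.996, 0.0], [-0.0, 0.0, -1.0]]
force: [-1.4, 0.1, 5.5]
opening: 0.487
grasp_force: 27.6
```

```bash
python3 -m jog '[{"tx":0,"ty":0,"tz":0,"roll":0,"jaw":0.55},{"tx":0,"ty":0,"tz":0,"roll":0,"jaw":0.9},{"tx":0,"ty":0,"tz":0,"roll":0,"jaw":0.9},{"tx":0,"ty":0,"tz":0,"roll":0,"jaw":0.9},{"tx":0,"ty":0,"tz":0,"roll":0,"jaw":0.9},{"tx":0,"ty":0,"tz":0,"roll":0,"jaw":0.9},{"tx":0,"ty":0,"tz":0,"roll":0,"jaw":0.9}]'
python3 -m jog '[{"tx":0,"ty":0,"tz":-2,"roll":0,"jaw":0.9},{"tx":0,"ty":0,"tz":-4,"roll":0,"jaw":0.9},{"tx":0,"ty":0,"tz":-4,"roll":0,"jaw":0.9},{"tx":0,"ty":0,"tz":-4,"roll":0,"jaw":0.9},{"tx":2,"ty":0,"tz":-3,"roll":0,"jaw":0.9},{"tx":4,"ty":0,"tz":-1,"roll":0,"jaw":0.9},{"tx":0,"ty":0,"tz":0,"roll":0,"jaw":0.9}]'
python3 ang.py; python3 ang.py; python3 -c "
from h import *
s=read_state();c=capture('wrist');save(c,'w7')"
```

```text
time_s: 22.9
position: [0.4707, 0.3568, 0.0267]
tcp_rot: [[-0.996, 0.091, -0.0], [0.091, 0.996, -0.0], [0.0, -0.0, -1.0]]
force: [-0.9, 0.4, 0.1]
opening: 0.892
grasp_force: 0.0
time_s: 23.6
position: [0.4065, 0.3622, 0.2085]
tcp_rot: [[-0.996, 0.088, -0.002], [0.088, 0.996, -0.0], [0.002, -0.0, -1.0]]
force: [0.7, -0.2, 0.2]
opening: 0.901
grasp_force: 0.0
(174, 'stand r,ang', np.float64(0.091), np.float64(4.8), 'lying', np.float64(0.124), np.float64(2.5))
(172, 'stand r,ang', np.float64(0.094), np.float64(94.7), 'lying', np.float64(0.1), np.float64(80.0))
(175, 'stand r,ang', np.float64(0.085), np.float64(-91.2), 'lying', np.float64(0.097), np.float64(-76.0))
23.65
(175, 'stand r,ang', np.float64(0.091), np.float64(4.8), 'lying', np.float64(0.124), np.float64(2.6))
(172, 'stand r,ang', np.float64(0.094), np.float64(94.7), 'lying', np.float64(0.1), np.float64(80.0))
(174, 'stand r,ang', np.float64(0.085), np.float64(-91.3), 'lying', np.float64(0.097), np.float64(-76.0))
23.7
```

View pics/w7.png

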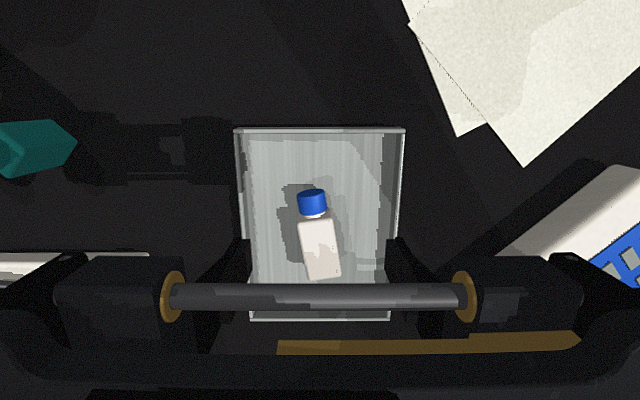

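The bottle lies flat in the tray's middle, from the cap at (312,200) to the base at (323,275). The disc is at rest with three bottles standing on it.

```bash
python3 -c "
from rig import *
print(hand_in())"
```

```text
the job is handed in; nothing more can be done
None
```

The job is handed in (no verdict came back): in the last pictures the fallen bottle lies on its side in the tray, the other three stand on the resting carousel, and the gripper is clear.

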